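Shut a specimen plate in a clamshell and turn it over

ROBOT

A 6-joint arm with a two-finger parallel gripper is mounted at the origin on the work surface; the furniture and walls round the work are solid. World frame = base frame: x ahead of the robot, y to its left, z up, the work surface at z = 0. Lengths are in m, angles in rad, forces in N, time in s.
With the tool pointing down it reaches from about 0.375 to 0.925 m from the base axis. Payload 5.7 kg.
Tool frame: the origin (TCP) lies midway between the tips of the shut fingers; the grasp point (between the pads) lies 19 mm behind it (robot.pinch_z is the distance from the TCP to the grasp point, in m); z points along the fingers, y is the direction in which the jaws open and shut (so a half turn about z gives the same grasp; the last joint's range is limited). The gripper opens to 85 mm and grips with 20 to 120 N. Pads are 22 mm wide; open, the fingers measure 114 mm over their backs; the gripper's body (76 mm by 85 mm) begins 54 mm behind the grasp point. The pads swing forward as they close: fully open they stand 13 mm farther back than shut.
Start: joints at [1.192, 0.359, 1.51, -0, 1.272, -0.115], TCP at [0.156, 0.579, 0.231] pointing down, gripper open.
Joint ranges: [-2.97, 2.97], [-1.01, 2.36], [0.21, 2.38], [-0.96, 4.11], [0.2, 2.71], [-2.98, 2.98]. Speed limits (rad/s): [2.39, 2.39, 3.14, 3.14, 3.14, 3.14].

INTERFACE

Orientations are given as [roll, pitch, yaw] about the fixed x, y, z axes, in that order (R = Rz(yaw) Ry(pitch) Rx(roll)).
In Python, from station import readout, imaging, robot, spotter gives the robot as it stands.
- The arm moves only by the shell command python3 -m inch 'ROWS' [FORCE]. ROWS is JSON, a list of rows, each a list of 5 numbers: the closure, from 0 (fully open) to 1 (shut), then the shift along the tool's x, y, z in m, then the turn about the tool's z in rad. A call has 1 to 12 rows; each row is the pose to reach, as a shift and turn from the pose commanded when the call began, along the tool's axes at that moment; what a row does not reach only later rows make up. A row lasts 1/8 s, in which the tool goes at most 62.5 mm and 10.7 degrees, less where a joint would pass 70% of its speed; a pose out of reach is approached as far as the arm can. A call with a gripper value outside its range is refused whole. The fingers move at their own pace and stop on an object; FORCE is the grip in N (left out, the last holds). Time passes only in rows, so rows that repeat a pose let the fingers close. It gives the time, the measured TCP pose, the force and the opening at its end, in the units of the state.
- readout.sense(): the state, without advancing time (a new reading comes with each control period).
- imaging.camera(name): name is "scene" or "top" or "wrist"; returns a dict with "image" (384x512x3 uint8, blue, green, red), "mtx" (3x3 intrinsics, pixels), "k1" (the pictures are not rectified: a ray, as slopes to the right and down, at radius r is drawn at 1 + k1 r^2 times it, then the intrinsics apply), "rvec" (rotation vector, rad) and "tvec" (3), from world to camera coordinates, as OpenCV has them. Camera axes: x right, y down, z forward; pixel columns grow to the right and rows downward; lengths in m; the calibration is good to about 2 mm. A picture is of the moment at which its call begins. There is no depth.
- robot.close_job(): hands the job in, once; it reports no verdict.
Trained networks look in a picture, given as the dict that the camera call returned (one of the last four; its "shot" number tells which), for a name from the list of things; names that differ only in an ending like _2 or _b are one class to them, and where a whole thing is asked for, a point or a joint stands for the part that bears it (a point fixed in the world has none). Each returns a list of dicts, best first, with "conf" (0 to 1); they miss things now and then, are a little off and sometimes report something else, mostly with a low value. They report only what shows in the picture. A call takes as long as a camera call.
- spotter.look_for(picture, thing): "position" ([x, y, z] in m, in world coordinates, good to about 4 mm: the middle of the surface that is visible of it).
- spotter.silhouettes(picture, thing): "mask" (384x512 bool, what is visible of it).
- spotter.tip_of(picture, thing): "position" ([x, y, z] in m, in world coordinates, good to about 4 mm: a listed point, or the origin of a listed thing).
The state is a dict: "clock": time; "joint_positions": joint angles; "joint_vel": joint speeds; "tau": joint torques, N m; "tool_pos": TCP position; "eef_rot": TCP orientation; "ft_force": force on the tool from outside, world axes, zero at the start; "ft_torque": the same for the moment, N m; "opening": opening from 0.0 (shut) to 1.0 (fully open).
Only numpy, scipy, OpenCV 4.12 (cv2) and the standard library are available. Lean on these libraries where they do the work, as an engineer would, in place of code of your own. Each camera call takes 0.05 s, during which the arm holds its last target.

TASK

The framed specimen plate is sticking out of the open clamshell holder on the turn-over stand. Slide it fully home against the stop inside the blue tray, shut the white lid flat over it, then swing the whole closed holder over on its pivot (the orange lip is there for this) until it lies down on the other side of the stand, upside down, still shut and with the plate inside. Leave the other things on the desk where they are.

Things in the scene. Friction and masses are not known exactly. Their poses are not given: they have to be found in the camera images.
- stand: Fixed turn-over stand: dark base 150 x 136 x 8 mm, a cheek at y = +-62 mm (7 mm thick, 26 wide, 68 high), rest blocks up to 49 mm high at x = +-63 to 75 mm. Origin: on the desk, centre of the base, below the pivot; z up. The holder starts on its +x side and is turned to its -x side; -y points roughly away from the robot. No part of it lies beyond x = +-75 mm: the desk is bare under the lip.
- pivot (a point): Middle of the pivot line, 55 mm above the desk over the stand's origin; fixed, axes as the stand's. Tray and lid both turn about the line through it along y.
- holder (a joint): Turning of the whole holder (tray with lid) about the pivot line, rad: 0 = lying on the stand's +x side (start), pi/2 = upright, pi = turned over, lying on the -x side. Stays wherever it is left (friction 0.3 N m, weight up to 0.2 N m more: 3 to 5 N at the lip).
- mouth (a point): Middle of the blue tray's open end (the side away from the robot), at floor height, 46 mm off the pivot; moves with the tray. At the start, in the stand's frame, the tray covers x = 11 to 81, y = -50 to +55, z = 43 to 55 mm. Floor 3 mm thick (a window frame) ending at y = -47; side walls 9 mm above the floor, 64 mm apart; stop wall at the other end, inner face y = +52. Axes as the stand's at the start.
- lid (a joint): Opening of the white lid from the tray, rad: 0 = shut flat, pi/2 = square to it, 2.3 = end of travel; starts at 1.7 to 2.05, leaning back over the stand's -x side. Stays where it is left, also while the holder is turned (friction 0.18 N m, 2 to 3 N near its free edge). An end wall on it closes the mouth, 2.5 mm beyond a plate that is home; it lands on a plate that sticks out and the lid cannot shut.
- lid_edge (a point): Middle of the lid's free edge, on its outer face (the upper face when shut), 81 mm off the pivot line. The lid is 6 mm thick, 11 to 81 mm off the pivot line, 106 mm along it, with a window 42 x 68 mm in the middle; the solid strip at the free edge is 14 mm wide. The frame turns with the lid: x away from the pivot, y along it, z out of the outer face.
- lip_edge (a point): Middle of the outer edge of the orange lip, on its under side, 111 mm off the pivot line, 47 mm above the desk at the start. The lip is a tab on the tray's free edge, 30 mm deep, 60 mm wide along the pivot line, 5 mm thick. The frame turns with the holder: x away from the pivot, y along it, z out of the tray's open side (up at the start, down when turned over).
- seat (a point): Where the plate's origin lies when the plate is fully home: on the tray floor, 46 mm off the pivot line, 2 mm to the +y side of the middle. Axes as those of lip_edge; -y points out of the mouth. The plate counts as home within 3 mm along y.
- plate: Specimen plate, aluminium frame 60 x 100 x 10 mm, red-brown face, pale under side, 0.08 to 0.17 kg, loose. A dark steel knob, 12 mm across, stands 10 mm high in the middle of its face (5 mm proud of the shut lid, through its window). Origin: centre of its under side; long side along y, z out of the red-brown face. Starts on the tray floor, 18 to 32 mm short of home, 2 mm play each side.
- mug_1: Bystander, to be left alone: orange coffee mug, 81 mm across, 101 mm high. Origin: centre of its underside.
- blower_bulb: Bystander, to be left alone: black rubber dust blower with a red nozzle, 54 mm across, 122 mm high. Origin: centre of its underside.
- objective_can: Bystander, to be left alone: black screw can, 57 mm across, 68 mm high. Origin: centre of its underside.
- lens_bottle: Bystander, to be left alone: clear-blue small bottle with a white cap, 34 mm across, 105 mm high. Origin: centre of its underside.

How it is judged:
By the outcome, as a careful person would: the job done as asked, in the order asked, and still so for the second after the job is handed in, with the robot touching nothing.
It also fails if it takes over 64 s, if anything falls off the work surface, if the arm or the gripper's body presses on something with over 40 N, if the wrist force passes 120 N, or if a joint passes its speed limit or range.

## Working session

There is one attempt and no reset: what is moved stays moved. The work goes in short steps, Python scripts to look and compute and a shell command to move; the robot and the scene stay as the last step left them, time stands still between calls to the robot, and variables do not carry over. Pictures are saved under pics/ and viewed, and the job is handed in when it is done.

```bash
mkdir -p pics; ls; cat > h.py <<'E'
import numpy as np, cv2
from station import readout, imaging, robot, spotter
from scipy.spatial.transform import Rotation as R
def shot(n,f=None):
    p=imaging.camera(n)
    if f: cv2.imwrite('pics/'+f,p['image'])
    return p
def proj(p,X):
    X=np.atleast_2d(X); Rm,_=cv2.Rodrigues(np.array(p['rvec'],float)); c=X@Rm.T+np.array(p['tvec']).ravel()
    s=c[:,:2]/c[:,2:]; r2=(s**2).sum(1,keepdims=True); s=s*(1+p['k1']*r2)
    K=np.array(p['mtx']); return s*[K[0,0],K[1,1]]+[K[0,2],K[1,2]]
def tool():
    s=readout.sense(); return np.array(s['tool_pos']), R.from_euler('xyz',s['eef_rot'])
E
python3 - <<'E'
from h import *
s=readout.sense(); print({k:np.round(v,3).tolist() for k,v in s.items()})
print(tool()[1].as_matrix().round(3))
for n in ['scene','top','wrist']:
    p=shot(n,n+'1.png')
    for t in ['pivot','mouth','lid_edge','lip_edge','seat','plate','stand']:
        r=spotter.tip_of(p,t); print(n,t,[(np.round(q['position'],4).tolist(),round(q['conf'],2)) for q in r[:2]])
    if n!='wrist':
      for t in ['mug_1','blower_bulb','objective_can','lens_bottle']:
        r=spotter.tip_of(p,t); print(n,t,[(np.round(q['position'],4).tolist(),round(q['conf'],2)) for q in r[:2]])
E
```

```text
pics
{'clock': 0.0, 'joint_positions': [1.192, 0.36, 1.511, 0.0, 1.273, -0.115], 'joint_vel': [0.001, -0.001, -0.002, 0.001, 0.0, 0.0], 'tau': [0.0, -52.763, -27.862, -0.0, 0.013, 0.0], 'tool_pos': [0.156, 0.579, 0.23], 'eef_rot': [-3.14, -0.0, 2.878], 'ft_force': [-0.552, 0.428, -0.704], 'ft_torque': [-0.025, 0.034, 0.005], 'opening': 0.997}
[[-0.965  0.261 -0.001]
 [ 0.261  0.965 -0.002]
 [ 0.    -0.002 -1.   ]]
scene pivot [([0.4562, 0.3207, 0.0563], 0.89)]
scene mouth []
scene lid_edge [([0.4809, 0.3077, 0.1296], 0.84)]
scene lip_edge [([0.3614, 0.3836, 0.0497], 0.85)]
scene seat []
scene plate [([0.426, 0.3659, 0.0452], 0.77), ([0.4526, 0.3261, 0.0012], 0.28)]
scene stand [([0.4523, 0.3258, 0.0007], 0.85), ([0.4778, 0.3089, 0.1306], 0.6)]
scene mug_1 [([0.549, 0.0296, 0.0021], 0.95)]
scene blower_bulb [([0.4547, 0.0762, -0.0013], 0.8)]
scene objective_can [([0.5709, -0.0934, -0.0006], 0.59), ([0.4819, 0.3088, 0.1342], 0.36)]
scene lens_bottle []
top pivot [([0.4551, 0.3243, 0.056], 0.81)]
top mouth [([0.4582, 0.0727, -0.0006], 0.48)]
top lid_edge [([0.4831, 0.3114, 0.1312], 0.57)]
top lip_edge [([0.3585, 0.3819, 0.0448], 0.91), ([0.4818, 0.306, 0.127], 0.19)]
top seat [([0.4168, 0.3463, 0.0426], 0.79)]
top plate [([0.4256, 0.3663, 0.0463], 0.56)]
top stand [([0.4557, 0.3241, 0.0008], 0.8)]
top mug_1 [([0.5557, 0.031, -0.0045], 0.77)]
top blower_bulb [([0.4556, 0.0744, 0.0007], 0.81)]
top objective_can [([0.5652, -0.095, 0.003], 0.62), ([0.4834, 0.3093, 0.1292], 0.29)]
top lens_bottle [([0.5724, 0.4328, 0.0004], 0.69)]
wrist pivot []
wrist mouth []
wrist lid_edge []
wrist lip_edge []
wrist seat []
wrist plate []
wrist stand []
```

View pics/scene1.png

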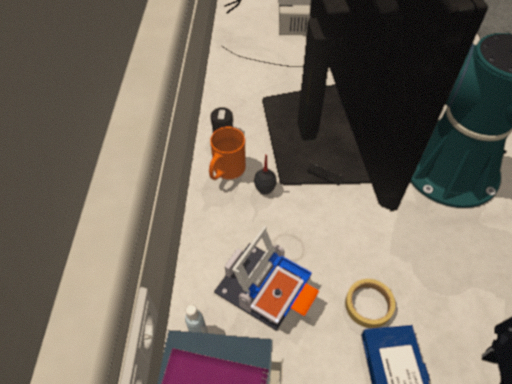

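View pics/top1.png

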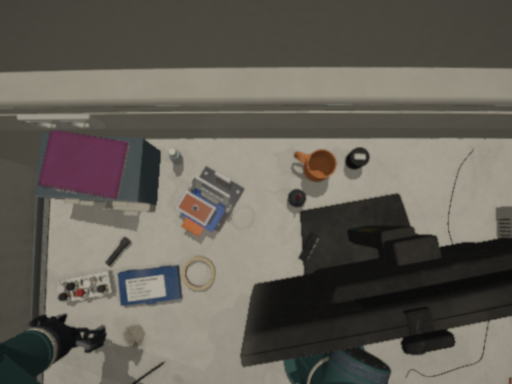

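View pics/wrist1.png

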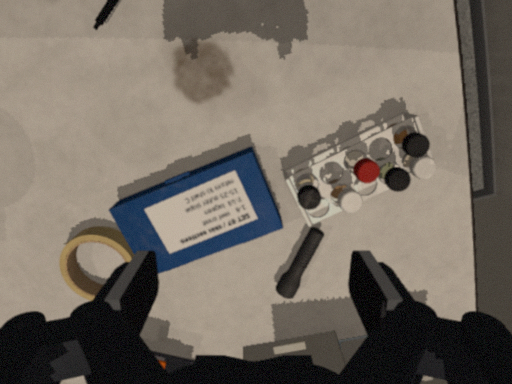

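The scene view shows the holder at about (275,285) with its lid leaning back and the lip toward lower right. The top view shows the holder at (205,205), with the bottle at (175,157) and the tall box to its left. In the wrist view the stand is out of sight, so I'll move above the holder with the tool aligned to the stand and measure more precisely.

```bash
cat >> h.py <<'E'
def todo(target,yaw_deg=None):
    "shift in present tool axes to a world target"
    p,r=tool(); return r.inv().apply(np.array(target)-p).round(4)
E
python3 - <<'E'
from h import *
print(todo([0.40,0.35,0.27]))
E
```

```text
[-0.2949 -0.1578 -0.0387]
```

```bash
python3 -m inch '[[0,-0.05,-0.026,-0.039,0.1],[0,-0.1,-0.053,-0.039,0.2],[0,-0.15,-0.08,-0.039,0.293],[0,-0.2,-0.107,-0.039,0.293],[0,-0.25,-0.134,-0.039,0.293],[0,-0.295,-0.158,-0.039,0.293],[0,-0.295,-0.158,-0.039,0.293],[0,-0.295,-0.158,-0.039,0.293],[0,-0.295,-0.158,-0.039,0.293]]'
python3 - <<'E'
from h import *
print(tool()[0],tool()[1].as_matrix().round(3).tolist())
for n in ['wrist','top','scene']:
    p=shot(n,n+'2.png')
    for t in ['pivot','mouth','lid_edge','lip_edge','seat','plate','stand']:
        r=spotter.tip_of(p,t); print(n,t,[(np.round(q['position'],4).tolist(),round(q['conf'],2)) for q in r[:2]])
    
E
```

```text
clock: 2.72
tool_pos: [0.3991, 0.3505, 0.2702]
eef_rot: [-3.141, -0.0, 2.586]
ft_force: [-0.5, 0.4, 0.3]
opening: 0.999
[0.39908108 0.3505332  0.27023739] [[-0.85, 0.527, -0.0], [0.527, 0.85, 0.0], [0.0, -0.0, -1.0]]
wrist pivot [([0.4556, 0.3288, 0.0485], 0.77)]
wrist mouth []
wrist lid_edge [([0.4839, 0.3121, 0.1304], 0.7)]
wrist lip_edge [([0.3584, 0.3816, 0.044], 0.63)]
wrist seat []
wrist plate [([0.4258, 0.3628, 0.0466], 0.67)]
wrist stand [([0.4529, 0.3273, -0.0004], 0.81)]
top pivot [([0.456, 0.3221, 0.0578], 0.94)]
top mouth [([0.4421, 0.3883, 0.0469], 0.74)]
top lid_edge [([0.4821, 0.3124, 0.1255], 0.8)]
top lip_edge []
top seat [([0.418, 0.3467, 0.0489], 0.88), ([0.5558, 0.0292, -0.0056], 0.64)]
top plate [([0.4256, 0.3649, 0.0476], 0.9)]
top stand [([0.4574, 0.3241, 0.0042], 0.87)]
scene pivot [([0.4566, 0.3236, 0.0584], 0.71)]
scene mouth []
scene lid_edge [([0.4779, 0.3105, 0.1307], 0.82)]
scene lip_edge [([0.3601, 0.3828, 0.0458], 0.8)]
scene seat [([0.4121, 0.3471, 0.0448], 0.69)]
scene plate [([0.4269, 0.3662, 0.0432], 0.68), ([0.4812, 0.3097, 0.1316], 0.29)]
scene stand [([0.4538, 0.3226, 0.0006], 0.76), ([0.4233, 0.3649, 0.0438], 0.52)]
```

View pics/wrist2.png

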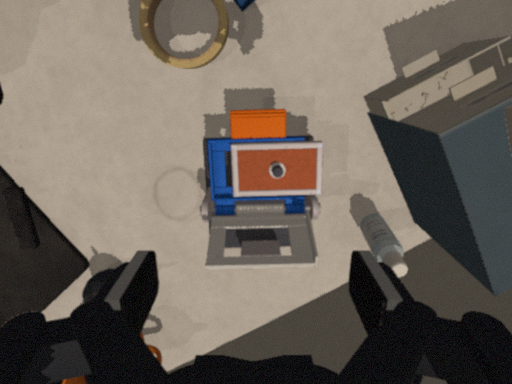

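The wrist view shows the tool well aligned with the stand. The lip is at (258,123), the knob at (278,170) and the lid edge at (260,265). Next I'll overlay the modelled corners to refine the stand pose.

```bash
python3 - <<'E'
from h import *
p=shot('wrist')
def S(pts,o=(0.4552,0.3243),a=148.4):
    a=np.radians(a); pts=np.array(pts,float)/1000
    return np.c_[o[0]+pts[:,0]*np.cos(a)-pts[:,1]*np.sin(a), o[1]+pts[:,0]*np.sin(a)+pts[:,1]*np.cos(a), pts[:,2]]
im=cv2.resize(p['image'],None,fx=4,fy=4,interpolation=cv2.INTER_CUBIC)
def poly(pts,c):
    q=(proj(p,S(pts))*4+1.5); cv2.polylines(im,[q.round().astype(int).reshape(-1,1,2)],True,c,1)
poly([(111,-30,52),(111,30,52),(81,30,52),(81,-30,52)],(0,255,0))
poly([(81,-50,55),(81,55,55),(11,55,55),(11,-50,55)],(255,255,0))
d=22
poly([(76,2-d-50,56),(76,2-d+50,56),(16,2-d+50,56),(16,2-d-50,56)],(255,0,255))
poly([(40,2-d,66),(46,2-d+6,66),(52,2-d,66),(46,2-d-6,66)],(255,0,255))
poly([(-75,-68,8),(-75,68,8),(75,68,8),(75,-68,8)],(0,255,255))
for t in (1.85,1.95,2.05):
    f=lambda r,h:(r*np.cos(t)-h*np.sin(t),55+r*np.sin(t)+h*np.cos(t))
    a=f(81,6);poly([(a[0],-53,a[1]),(a[0],53,a[1])],(0,0,255))
cv2.imwrite('pics/ov1.png',im[380:1100,760:1340])
E
```

```text
(no output)
```

View pics/ov1.png

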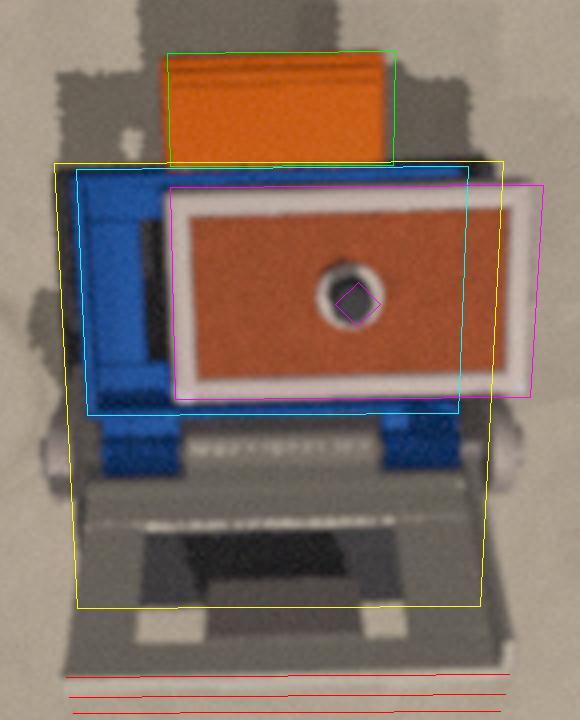

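The overlay fits to within 2 mm: the stand origin needs about 1.8 mm toward +y, the plate is about 22 mm short, and the lid is at about 1.85 rad. Next I'll locate the knob by back-projection.

```bash
cat >> h.py <<'E'
O=np.array([0.4543,0.3228]); A=np.radians(148.3)
EX=np.array([np.cos(A),np.sin(A)]); EY=np.array([-np.sin(A),np.cos(A)])
def st(w): w=np.array(w); d=w[:2]-O; return np.array([d@EX,d@EY,w[2]]).round(4)
def ws(x,y,z): q=O+x*EX+y*EY; return np.array([q[0],q[1],z])
def back(p,uv,z):
    K=np.array(p['mtx'],float)
    n=cv2.undistortPoints(np.array([[uv]],float),K,np.array([p['k1'],0,0,0,0.]))[0,0]
    Rm,_=cv2.Rodrigues(np.array(p['rvec'],float)); c=-Rm.T@np.array(p['tvec']).ravel(); d=Rm.T@np.r_[n,1]
    return c+d*(z-c[2])/d[2]
E
python3 - <<'E'
from h import *
p=shot('wrist')
k=back(p,(277.2,168.8),0.066); print(k,st(k)); 
print('tool in stand',st(tool()[0]))
print('above knob',todo([k[0],k[1],0.12]),todo([k[0],k[1],0.060]))
E
```

```text
[0.42376361 0.3649361  0.066     ] [ 0.0481 -0.0198  0.066 ]
tool in stand [0.0603 0.0056 0.2703]
above knob [-0.0121  0.0254  0.1503] [-0.0121  0.0254  0.2103]
```

```bash
python3 -m inch '[[0.55,-0.006,0.013,0.05,0],[0.55,-0.012,0.0254,0.1,0],[0.55,-0.012,0.0254,0.14,0],[0.55,-0.012,0.0254,0.17,0],[0.55,-0.012,0.0254,0.19,0],[0.55,-0.012,0.0254,0.19,0],[0.55,-0.012,0.0254,0.19,0]]' 20
python3 - <<'E'
from h import *
p=shot('wrist','wrist3.png'); p=shot('scene'); cv2.imwrite('pics/scene3.png',cv2.resize(p['image'][200:340,180:340],None,fx=4,fy=4))
print(st(tool()[0]))
E
```

```text
clock: 4.9
tool_pos: [0.4242, 0.3654, 0.081]
eef_rot: [3.141, 0.0, 2.585]
ft_force: [0.8, -0.2, -0.6]
opening: 0.452
[ 0.0478 -0.0207  0.0815]
```

View pics/wrist3.png

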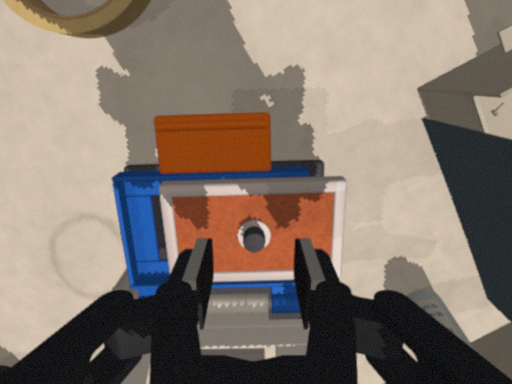

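View pics/scene3.png

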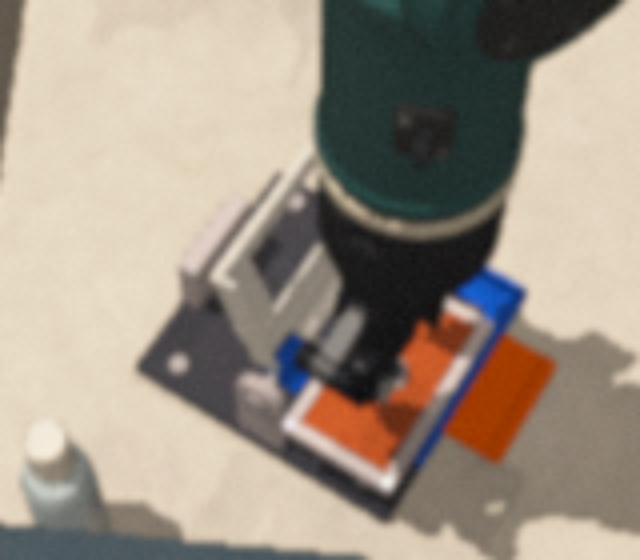

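The fingers straddle the knob: the tips are at (205,245) and (305,245), the knob at (254,236). I'll descend and grip it.

```bash
python3 -m inch '[[0.55,0,0,0.012,0],[0.55,0,0,0.021,0],[0.55,0,0,0.021,0],[0.8,0,0,0.021,0],[0.95,0,0,0.021,0],[1,0,0,0.021,0],[1,0,0,0.021,0]]' 25
```

```text
clock: 5.88
tool_pos: [0.4238, 0.365, 0.0594]
eef_rot: [3.141, 0.0, 2.585]
ft_force: [-0.4, 0.4, -0.2]
opening: 0.111
```

```bash
python3 -m inch '[[1,0,0,0,0],[1,0,-0.004,0,0],[1,0,-0.008,0,0],[1,0,-0.012,0,0],[1,0,-0.016,0,0],[1,0,-0.016,0,0]]'
python3 - <<'E'
from h import *
p=shot('wrist','wrist4.png')
E
```

```text
clock: 6.62
tool_pos: [0.4149, 0.3509, 0.0594]
eef_rot: [-3.141, 0.0, 2.585]
ft_force: [0.4, -0.5, 1.7]
opening: 0.112
```

View pics/wrist4.png

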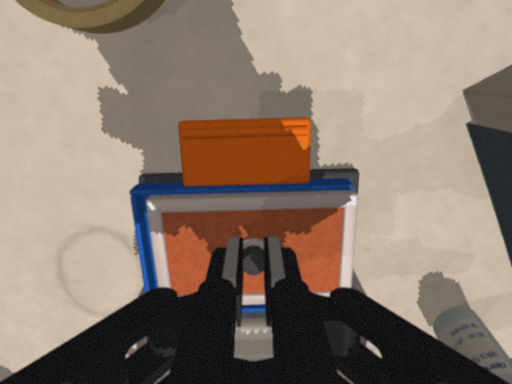

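The knob is held at (254,258) and the plate has slid along. A few mm remain between its end and the stop, so I'll push on in small steps until the force rises.

```bash
python3 -m inch '[[1,0,-0.002,0,0],[1,0,-0.004,0,0],[1,0,-0.004,0,0]]'; python3 -m inch '[[1,0,-0.0015,0,0],[1,0,-0.0015,0,0]]';python3 -m inch '[[1,0,-0.0015,0,0],[1,0,-0.0015,0,0]]'
```

```text
clock: 7.05
tool_pos: [0.4133, 0.3481, 0.0594]
eef_rot: [3.141, 0.0, 2.585]
ft_force: [1.2, 1.6, 1.5]
opening: 0.111
clock: 7.3
tool_pos: [0.4126, 0.3469, 0.0594]
eef_rot: [3.141, 0.0, 2.585]
ft_force: [1.7, 1.5, 1.4]
opening: 0.116
clock: 7.55
tool_pos: [0.4127, 0.3468, 0.0596]
eef_rot: [3.138, 0.001, 2.584]
ft_force: [2.0, 5.8, -1.1]
opening: 0.11
```

```bash
python3 -m inch '[[1,0,-0.0015,0,0],[1,0,-0.0015,0,0]]'
python3 - <<'E'
from h import *
print(st(tool()[0]))
p=shot('wrist'); cv2.imwrite('pics/wrist5.png',cv2.resize(p['image'][150:330,100:400],None,fx=2.6,fy=2.6))
E
```

```text
clock: 7.8
tool_pos: [0.4127, 0.3466, 0.0599]
eef_rot: [3.136, 0.001, 2.584]
ft_force: [3.2, 8.1, -0.5]
opening: 0.117
[0.0479 0.0016 0.0599]
```

View pics/wrist5.png

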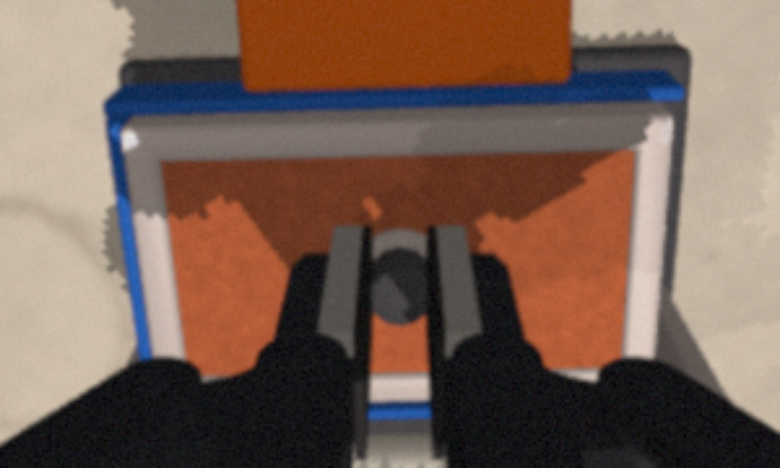

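The plate is home: its end is against the stop wall at the left, contact force is about 8 N, and the knob is at stand y ≈ +1.6 mm where 2 is expected. I'll release, rise and go behind the lid.

```bash
python3 -m inch '[[1,0,0.0015,0,0],[0.8,0,0.0015,0,0],[0.7,0,0.0015,0,0],[0.7,0,0.0015,-0.02,0],[0.7,0,0.0015,-0.07,0],[1,0,0.0015,-0.13,0],[1,-0.05,0.0015,-0.145,0],[1,-0.108,0.0015,-0.145,0],[1,-0.108,0.0015,-0.145,0],[1,-0.108,0.0015,-0.145,0]]' 
python3 - <<'E'
from h import *
print(st(tool()[0]))
p=shot('wrist','wrist6.png')
for n in ['top','scene','wrist']:
    p=shot(n)
    for t in ['plate','seat','lid_edge']: print(n,t,[(st(q['position']),round(q['conf'],2)) for q in spotter.tip_of(p,t)[:1]])
E
```

```text
clock: 9.1
tool_pos: [0.5019, 0.2877, 0.2034]
eef_rot: [-3.139, -0.002, 2.584]
ft_force: [-0.2, -0.6, -0.9]
opening: 0.0
[-0.0589  0.0049  0.2034]
top plate [(array([0.0497, 0.0023, 0.047 ]), 0.79)]
top seat [(array([ 0.0461, -0.0036,  0.0467]), 0.67)]
top lid_edge [(array([-0.0305, -0.0025,  0.1292]), 0.56)]
scene plate [(array([ 0.0467, -0.0011,  0.0453]), 0.9)]
scene seat [(array([0.0487, 0.004 , 0.0451]), 0.78)]
scene lid_edge [(array([-0.0294, -0.0013,  0.1299]), 0.72)]
wrist plate [(array([0.0466, 0.0028, 0.044 ]), 0.58)]
wrist seat []
wrist lid_edge [(array([-0.0321, -0.0025,  0.1297]), 0.8)]
```

View pics/wrist6.png

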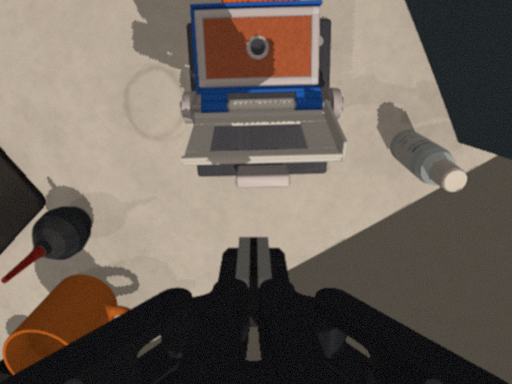

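The plate is home at stand y of about +1 to +3 mm, where 2 is expected. The lid edge is at stand (-30, 130) mm, which gives a lid angle of about 1.88. I'll go down behind the lid and start pushing.

```bash
python3 -m inch '[[1,0,0.005,0.04,0],[1,0,0.005,0.084,0],[1,0,0.005,0.084,0],[1,0.01,0.005,0.084,0],[1,0.02,0.005,0.084,0],[1,0.03,0.005,0.082,0],[1,0.03,0.005,0.082,0]]' 
python3 - <<'E'
from h import *
print(st(tool()[0]))
p=shot('wrist','wrist7.png')
for n in ['top','scene','wrist']:
    p=shot(n)
    for t in ['lid_edge']: print(n,t,[(st(q['position']),round(q['conf'],2)) for q in spotter.tip_of(p,t)[:1]])
E
```

```text
clock: 10.62
tool_pos: [0.4801, 0.3094, 0.1236]
eef_rot: [3.14, 0.001, 2.586]
ft_force: [0.4, -0.3, 0.3]
opening: 0.001
[-0.029  -0.0022  0.1236]
top lid_edge [(array([-0.0177, -0.0033,  0.1315]), 0.57)]
scene lid_edge [(array([-0.0148, -0.0043,  0.1384]), 0.66)]
wrist lid_edge [(array([-0.0144, -0.0052,  0.1346]), 0.73)]
```

View pics/wrist7.png

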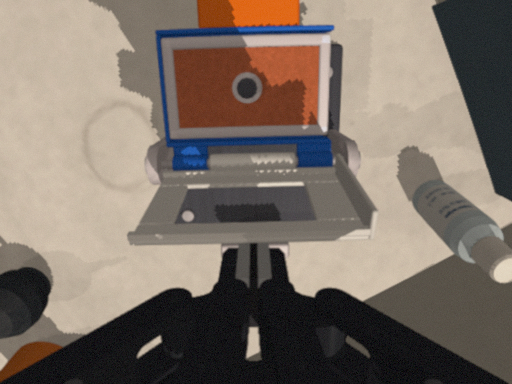

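```bash
python3 -m inch '[[1,0.012,0,-0.0025,0],[1,0.022,0,-0.0035,0],[1,0.031,0,-0.0025,0],[1,0.04,0,0,0],[1,0.049,0,0.003,0],[1,0.057,0,0.008,0],[1,0.066,0,0.0135,0],[1,0.073,0,0.02,0],[1,0.08,0,0.0275,0],[1,0.085,0,0.0355,0],[1,0.089,0,0.044,0],[1,0.092,0,0.0505,0]]' 
python3 - <<'E'
from h import *
print(st(tool()[0]))
p=shot('wrist','wrist8.png')
for n in ['top','scene','wrist']:
    p=shot(n)
    for t in ['lid_edge']: print(n,t,[(st(q['position']),round(q['conf'],2)) for q in spotter.tip_of(p,t)[:1]])
E
```

```text
clock: 12.48
tool_pos: [0.4022, 0.3573, 0.0712]
eef_rot: [3.142, -0.0, 2.585]
ft_force: [1.2, -0.6, 2.0]
opening: -0.002
[ 0.0625 -0.002   0.0712]
top lid_edge []
scene lid_edge [(array([0.0819, 0.0017, 0.0722]), 0.96)]
wrist lid_edge [(array([ 0.0811, -0.0025,  0.0734]), 0.92)]
```

View pics/wrist8.png

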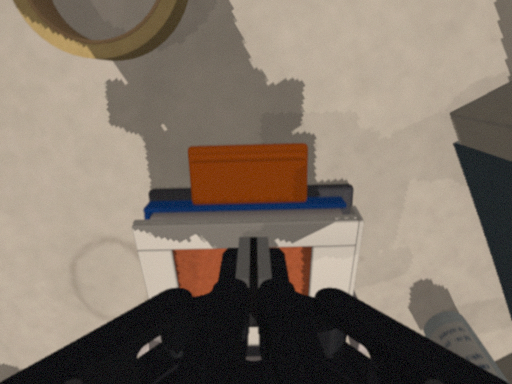

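The lid is almost shut: its edge is at (250,230), close above the tray rim. I'll press down.

```bash
python3 -m inch '[[1,0.004,0,0.004,0],[1,0.005,0,0.008,0],[1,0.005,0,0.008,0]]' ; python3 -m inch '[[1,0,0,0.002,0],[1,0,0,0.002,0]]';  python3 -m inch '[[1,0,0,0.002,0],[1,0,0,0.002,0]]'
```

```text
clock: 13.2
tool_pos: [0.3977, 0.3598, 0.0635]
eef_rot: [-3.141, -0.0, 2.585]
ft_force: [0.3, 0.1, -0.4]
opening: -0.0
clock: 13.45
tool_pos: [0.3977, 0.3596, 0.0615]
eef_rot: [-3.141, -0.0, 2.585]
ft_force: [-0.1, -0.3, -0.7]
opening: -0.003
clock: 13.7
tool_pos: [0.3977, 0.3597, 0.0605]
eef_rot: [-3.141, -0.0, 2.585]
ft_force: [-3.9, -0.9, 11.8]
opening: -0.0
```

```bash
python3 -m inch '[[1,0,0,0.001,0],[1,0,0,0.001,0],[1,0,0,-0.04,0],[0.6,0.02,0,-0.08,0],[0,0.035,0,-0.08,0],[0,0.035,0,-0.08,0]]'
python3 - <<'E'
from h import *
print(st(tool()[0]))
p=shot('wrist','wrist9.png')
for n in ['top','scene','wrist']:
    p=shot(n)
    for t in ['lid_edge','lip_edge','pivot']: print(n,t,[(st(q['position']),round(q['conf'],2)) for q in spotter.tip_of(p,t)[:1]])
E
```

```text
clock: 14.45
tool_pos: [0.367, 0.3781, 0.1393]
eef_rot: [-3.14, -0.0, 2.586]
ft_force: [-0.4, -0.9, 0.3]
opening: 0.634
[ 0.1033 -0.0012  0.1393]
top lid_edge [(array([ 0.0839, -0.0011,  0.0595]), 0.75)]
top lip_edge [(array([0.0838, 0.0002, 0.0599]), 0.6)]
top pivot [(array([-0.0027, -0.0008,  0.0555]), 0.86)]
scene lid_edge [(array([ 0.0801, -0.0003,  0.0625]), 0.91)]
scene lip_edge [(array([0.1085, 0.0003, 0.0465]), 0.72)]
scene pivot [(array([-0.005 , -0.0022,  0.0582]), 0.95)]
wrist lid_edge [(array([ 0.0836, -0.0006,  0.0611]), 0.85)]
wrist lip_edge [(array([0.1136, 0.0005, 0.044 ]), 0.7)]
wrist pivot [(array([-0.0007, -0.0024,  0.0502]), 0.67)]
```

View pics/wrist9.png

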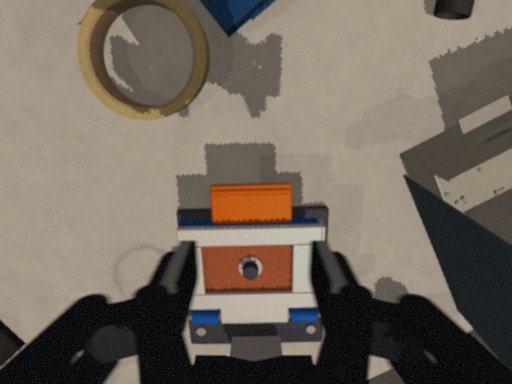

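The lid is shut flat: the edge height reads 60 to 62 mm (61 expected) and the knob shows through the window at (250,270). I'll open fully, straddle the lip sideways and grip it so it can turn between the pads.

```bash
python3 -m inch '[[0,-0.002,-0.001,0.02,0],[0,-0.002,-0.001,0.03,0],[0,-0.002,-0.001,0.04,0],[0,-0.002,-0.001,0.07,0],[0,-0.002,-0.001,0.1,0],[0,-0.002,-0.001,0.108,0],[0,-0.002,-0.001,0.108,0]]'
python3 - <<'E'
from h import *
print(st(tool()[0]))
p=shot('wrist','wrist10.png')
E
```

```text
clock: 15.98
tool_pos: [0.3694, 0.3763, 0.0316]
eef_rot: [-3.141, -0.0, 2.585]
ft_force: [0.8, 0.6, 0.1]
opening: 0.997
[ 0.1004 -0.0009  0.0316]
```

View pics/wrist10.png

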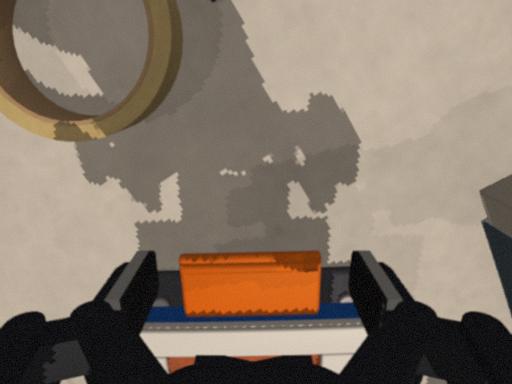

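The lip at (250,280) is centred between the pads. I'll close on it.

```bash
python3 -m inch '[[0.2,0,0,0,0],[0.3,0,0,0,0],[0.5,0,0,0,0],[0.6,0,0,0,0]]' 30
python3 - <<'E'
from h import *
p=shot('wrist','wrist11.png')
E
```

```text
clock: 16.52
tool_pos: [0.3686, 0.3752, 0.0327]
eef_rot: [-3.14, 0.0, 2.586]
ft_force: [-2.0, -4.1, 6.6]
opening: 0.692
```

View pics/wrist11.png

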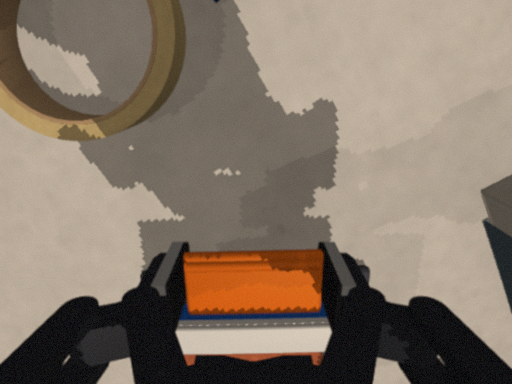

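The lip is held at an opening of 0.69, about 59 mm. Now I'll follow the arc to 60°.

```bash
python3 -m inch '[[0.6,0,0,-0.0085,0],[0.6,-0.0006,0,-0.0175,0],[0.6,-0.002,0,-0.026,0],[0.6,-0.004,0,-0.0345,0],[0.6,-0.007,0,-0.043,0],[0.6,-0.0105,0,-0.051,0],[0.6,-0.015,0,-0.0585,0],[0.6,-0.02,0,-0.0655,0],[0.6,-0.0315,0,-0.0785,0],[0.6,-0.045,0,-0.0895,0],[0.6,-0.045,0,-0.0895,0]]'
python3 - <<'E'
from h import *
print(st(tool()[0]))
p=shot('wrist','wrist12.png')
for n in ['top','scene','wrist']:
    p=shot(n)
    if n=='scene': cv2.imwrite('pics/scene12.png',cv2.resize(p['image'][200:340,180:340],None,fx=4,fy=4))
    for t in ['lid_edge','lip_edge']: print(n,t,[(st(q['position']),round(q['conf'],2)) for q in spotter.tip_of(p,t)[:1]])
E
```

```text
clock: 17.95
tool_pos: [0.4089, 0.3515, 0.1229]
eef_rot: [-3.142, 0.001, 2.584]
ft_force: [-3.6, -7.1, 0.1]
opening: 0.687
[ 0.0537 -0.0005  0.1229]
top lid_edge [(array([ 0.0396, -0.0019,  0.1247]), 0.86)]
top lip_edge [(array([ 0.0692, -0.0019,  0.144 ]), 0.97)]
scene lid_edge [(array([ 4.340e-02, -1.000e-04,  1.282e-01]), 0.58)]
scene lip_edge [(array([ 0.0668, -0.002 ,  0.1433]), 0.55)]
wrist lid_edge [(array([ 0.0439, -0.0014,  0.1238]), 0.93)]
wrist lip_edge [(array([ 0.0714, -0.0015,  0.1402]), 0.63)]
```

View pics/wrist12.png

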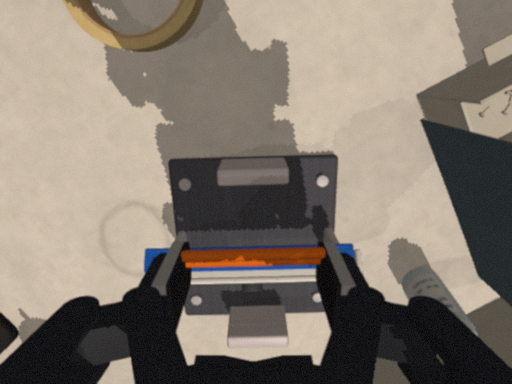

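View pics/scene12.png

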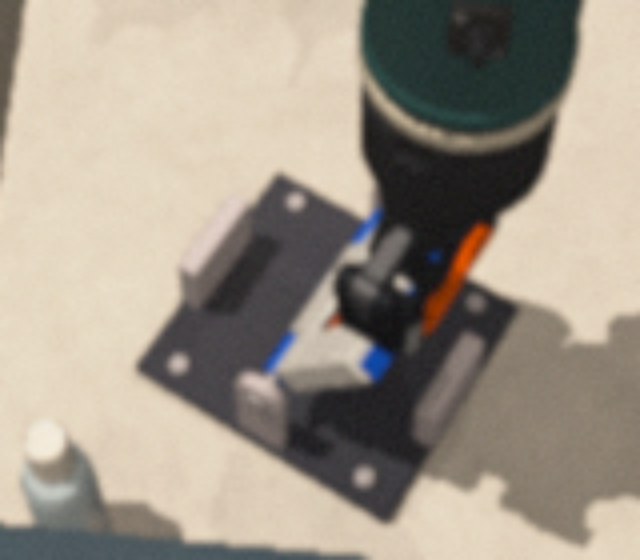

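The lip is at stand (69,142) mm, so the holder stands at about 56°. The lid edge agrees at about 55°, so the lid is still shut. I'll continue over the top.

```bash
python3 -m inch '[[0.6,-0.0115,0,-0.0065,0],[0.6,-0.0235,0,-0.011,0],[0.6,-0.0365,0,-0.0145,0],[0.6,-0.0495,0,-0.016,0],[0.6,-0.0625,0,-0.016,0],[0.6,-0.0755,0,-0.014,0],[0.6,-0.088,0,-0.0105,0],[0.6,-0.1,0,-0.0055,0],[0.6,-0.1115,0,0.001,0],[0.6,-0.1215,0,0.0095,0],[0.6,-0.1215,0,0.0095,0]]'
python3 - <<'E'
from h import *
print(st(tool()[0]))
p=shot('wrist','wrist13.png')
for n in ['top','scene','wrist']:
    p=shot(n)
    if n=='scene': cv2.imwrite('pics/scene13.png',cv2.resize(p['image'][200:340,180:340],None,fx=4,fy=4))
    for t in ['lid_edge','lip_edge']: print(n,t,[(st(q['position']),round(q['conf'],2)) for q in spotter.tip_of(p,t)[:1]])
E
```

```text
clock: 19.82
tool_pos: [0.5109, 0.2877, 0.1106]
eef_rot: [-3.14, -0.001, 2.584]
ft_force: [-0.3, -0.3, -0.7]
opening: 0.398
[-0.0666  0.0002  0.1106]
top lid_edge [(array([-0.0025, -0.0012,  0.1368]), 0.46)]
top lip_edge [(array([ 0.0053, -0.0013,  0.1659]), 0.81)]
scene lid_edge [(array([-0.0021,  0.0005,  0.1399]), 0.7)]
scene lip_edge [(array([ 0.0079, -0.003 ,  0.1664]), 0.61)]
wrist lid_edge [(array([-0.006 , -0.003 ,  0.1377]), 0.63)]
wrist lip_edge [(array([ 0.0084, -0.0021,  0.1625]), 0.58)]
```

View pics/wrist13.png

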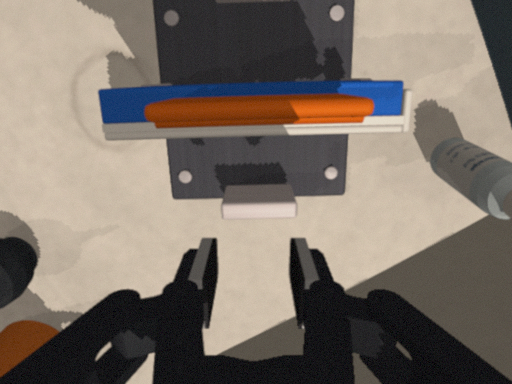

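View pics/scene13.png

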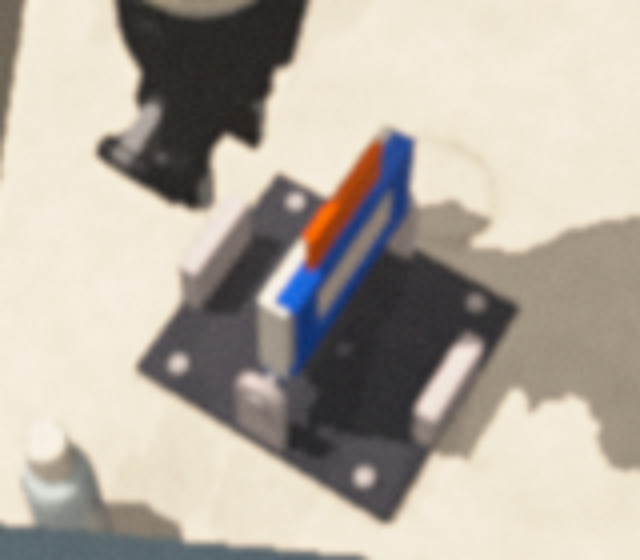

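The lip slipped out of the pads at about 90°. The holder now stands upright and shut, with the lip in the wrist view at (260,108), and nothing has been disturbed. I'll carry on by pushing the lip from the +x side with shut fingers.

```bash
python3 -m inch '[[1,0,0,-0.055,0],[1,0,0,-0.11,0],[1,0.02,0,-0.11,0],[1,0.07,0,-0.11,0],[1,0.115,0,-0.11,0],[1,0.115,0,-0.11,0],[1,0.115,0,-0.075,0],[1,0.115,0,-0.042,0],[1,0.115,0,-0.042,0],[1,0.115,0,-0.042,0]]'
python3 - <<'E'
from h import *
print(st(tool()[0]))
p=shot('wrist','wrist14.png')
E
```

```text
clock: 21.58
tool_pos: [0.4139, 0.3492, 0.1543]
eef_rot: [3.141, 0.0, 2.584]
ft_force: [-0.2, 0.4, 0.0]
opening: 0.002
[ 0.0482 -0.0012  0.1543]
```

View pics/wrist14.png

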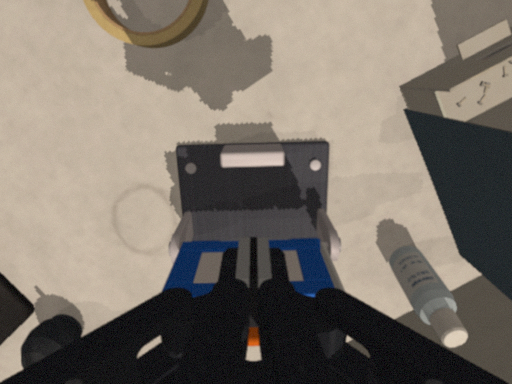

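The shut fingers are behind the lip, at (252,245) in the wrist view. Now I'll push it over.

```bash
python3 -m inch '[[1,-0.015,0,0.001,0],[1,-0.028,0,0.002,0],[1,-0.042,0,0.002,0],[1,-0.0535,0,0.0035,0],[1,-0.066,0,0.0065,0],[1,-0.078,0,0.0115,0],[1,-0.089,0,0.0175,0],[1,-0.099,0,0.025,0],[1,-0.108,0,0.034,0],[1,-0.116,0,0.044,0],[1,-0.116,0,0.044,0]]'
python3 - <<'E'
from h import *
print(st(tool()[0]))
p=shot('wrist','wrist15.png')
for n in ['top','scene','wrist']:
    p=shot(n)
    if n=='scene': cv2.imwrite('pics/scene15.png',cv2.resize(p['image'][200:340,180:340],None,fx=4,fy=4))
    for t in ['lid_edge','lip_edge']: print(n,t,[(st(q['position']),round(q['conf'],2)) for q in spotter.tip_of(p,t)[:1]])
E
```

```text
clock: 23.0
tool_pos: [0.5111, 0.2868, 0.1083]
eef_rot: [-3.139, -0.001, 2.584]
ft_force: [-0.4, -0.0, 0.3]
opening: -0.0
[-0.0672  0.0008  0.1083]
top lid_edge []
top lip_edge []
scene lid_edge [(array([-0.0916, -0.0015,  0.1183]), 0.36)]
scene lip_edge [(array([-0.0944, -0.0032,  0.1209]), 0.59)]
wrist lid_edge []
wrist lip_edge []
```

View pics/scene15.png

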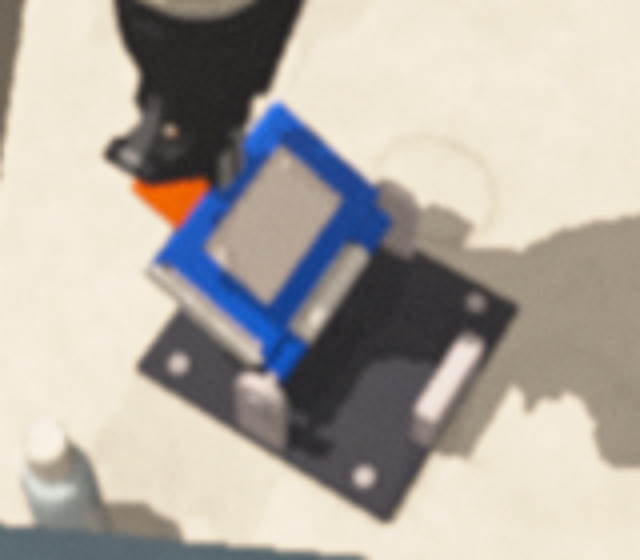

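View pics/wrist15.png

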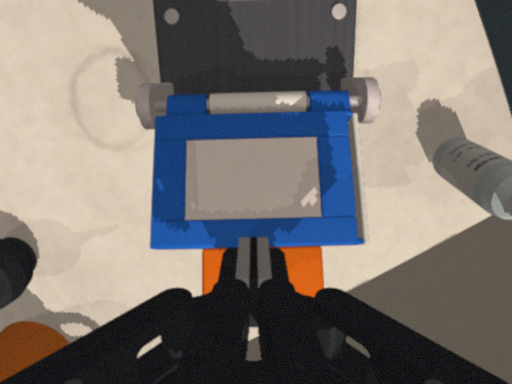

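The holder is at about 145° with its blue underside facing up, and the tips are on the lip at (255,245). I'll push it on down gently.

```bash
python3 -m inch '[[1,-0.0035,0,0.005,0],[1,-0.0065,0,0.011,0],[1,-0.0095,0,0.017,0],[1,-0.012,0,0.0225,0],[1,-0.014,0,0.028,0],[1,-0.0155,0,0.034,0],[1,-0.017,0,0.039,0],[1,-0.017,0,0.039,0]]'
python3 -m inch '[[1,0,0,0.002,0],[1,0,0,0.002,0]]'; python3 -m inch '[[1,0,0,0.002,0],[1,0,0,0.002,0]]'
```

```text
clock: 24.5
tool_pos: [0.525, 0.2783, 0.0699]
eef_rot: [-3.139, -0.002, 2.585]
ft_force: [0.3, 0.4, -0.4]
opening: -0.002
clock: 24.75
tool_pos: [0.5253, 0.2785, 0.0684]
eef_rot: [-3.14, -0.001, 2.585]
ft_force: [1.2, 0.3, 0.4]
opening: -0.0
clock: 25.0
tool_pos: [0.5257, 0.2787, 0.067]
eef_rot: [-3.141, -0.0, 2.585]
ft_force: [-1.2, -1.7, 4.3]
opening: 0.0
```

```bash
python3 -m inch '[[1,0,0,0.0015,0],[1,0,0,0.0015,0]]'; python3 -m inch '[[1,0,0,0.0015,0],[1,0,0,0.0015,0]]'
```

```text
clock: 25.25
tool_pos: [0.5258, 0.2787, 0.0667]
eef_rot: [-3.141, -0.0, 2.585]
ft_force: [-4.1, -3.3, 14.9]
opening: 0.002
clock: 25.5
tool_pos: [0.5259, 0.2787, 0.0664]
eef_rot: [3.142, 0.0, 2.585]
ft_force: [-6.9, -4.2, 25.6]
opening: -0.004
```

The holder is down on the stop: contact is at z = 66.5 mm, where 67 is expected, with firm resistance. I'll rise clear and check.

```bash
python3 -m inch '[[1,0,0,-0.002,0],[1,0,0,-0.04,0],[1,0,0,-0.09,0],[1,0.05,0,-0.14,0],[1,0.1,0,-0.16,0],[1,0.1,0,-0.16,0],[1,0.1,0,-0.16,0]]'
python3 - <<'E'
from h import *
p=shot('wrist','wrist16.png')
for n in ['top','scene','wrist']:
    p=shot(n)
    if n=='scene': cv2.imwrite('pics/scene16.png',cv2.resize(p['image'][200:340,180:340],None,fx=4,fy=4))
    for t in ['lid_edge','lip_edge','plate','seat','mouth']: print(n,t,[(st(q['position']),round(q['conf'],2)) for q in spotter.tip_of(p,t)[:1]])
    if n!='wrist':
      for t in ['mug_1','blower_bulb','objective_can','lens_bottle']:
        print(n,t,[np.round(q['position'],3).tolist() for q in spotter.tip_of(p,t)[:1]])
E
```

```text
clock: 26.38
tool_pos: [0.4412, 0.3316, 0.2235]
eef_rot: [-3.142, 0.001, 2.586]
ft_force: [0.6, 0.2, 0.8]
opening: -0.004
top lid_edge [(array([-0.0465, -0.001 ,  0.0638]), 0.16)]
top lip_edge [(array([-0.1083, -0.0014,  0.0593]), 0.9)]
top plate [(array([-0.0415,  0.0001,  0.0602]), 0.7)]
top seat [(array([-0.0476, -0.0018,  0.0615]), 0.66)]
top mouth [(array([-0.0486, -0.0536,  0.065 ]), 0.59)]
top mug_1 [[0.554, 0.031, -0.004]]
top blower_bulb [[0.456, 0.074, -0.001]]
top objective_can [[0.566, -0.094, 0.002]]
top lens_bottle [[0.554, 0.03, -0.004]]
scene lid_edge []
scene lip_edge [(array([-0.1148, -0.0051,  0.0639]), 0.91)]
scene plate [(array([-0.0431, -0.0006,  0.0583]), 0.84)]
scene seat [(array([-0.0439,  0.0009,  0.0629]), 0.71)]
scene mouth [(array([-0.0457, -0.0541,  0.0629]), 0.75)]
scene mug_1 [[0.552, 0.032, 0.003]]
scene blower_bulb []
scene objective_can [[0.57, -0.094, 0.002]]
scene lens_bottle [[0.574, 0.431, -0.0]]
wrist lid_edge []
wrist lip_edge []
wrist plate [(array([-0.0456, -0.0019,  0.0607]), 0.8)]
wrist seat []
wrist mouth [(array([-0.0446, -0.0532,  0.0679]), 0.55)]
```

View pics/scene16.png

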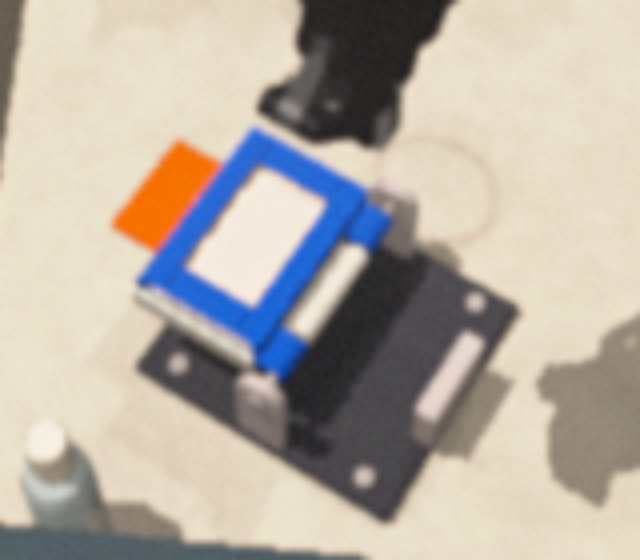

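View pics/wrist16.png

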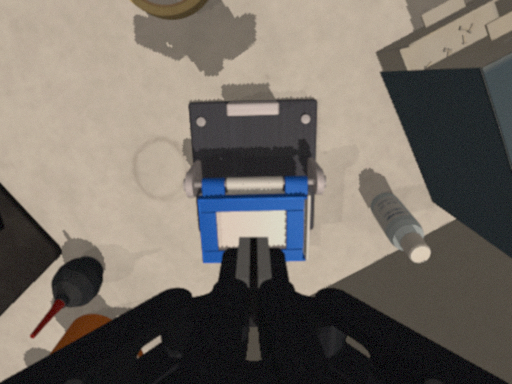

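```bash
python3 -c "
from station import robot; print(robot.close_job())"
```

```text
the job is handed in; nothing more can be done
None
```

The holder is turned over and lying on the -x side of the stand, upside down and shut, with the plate inside. I handed the job in at about 26 s, with the gripper well clear.

- **Plate:** I gripped it by the knob and slid it against the stop, where the contact force rose to about 8 N. The knob then stood at y ≈ +1.6 mm, against 2 mm expected.
- **Lid:** I pushed it over and pressed it flat. Its edge read 60 to 62 mm high, against 61 mm expected.
- **Turning over:** I swung the holder up by the lip, but the lip slipped out of the pads at about 90°. The holder stayed upright and shut, so I pushed it the rest of the way with shut fingers and pressed it down at about 26 N.

**Last checks:**
- **Holder:** the final press met the tray at 66.5 mm, against 67 mm expected. The lip read 59 to 64 mm high, against 63 mm.
- **Plate position:** it showed through the tray window at y from -2 to 0 mm, against 2 mm. That is 2 to 4 mm off the seat and about the limit of what the detector can resolve. The shut end wall allows at most 2.5 mm of travel, so it should still count as home.
- **Lid edge:** it could not be seen directly once the holder was upside down. No gap was visible in the pictures.
- **Bystanders:** the mug, can and bottle read where they started in the scene view, and the blower did in the top view. The scene view missed the blower, and the top view mistook the mug for the bottle.

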